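# Fit the return spring to a brake pedal unit and prove its return

## Robot

A 6-joint arm with a two-finger parallel gripper is mounted at the origin on the work surface. World frame = base frame: x ahead of the robot, y to its left, z up, the work surface at z = 0. Lengths are in m, angles in rad, forces in N, time in s.
With the tool pointing down it reaches from about 0.35 to 0.85 m from the base axis. Payload 8.1 kg.
Tool frame: the origin (TCP) lies between the finger pads; the fingertips stand 11 mm ahead of it and the grasp point (between the pads) lies 8 mm behind it; y points along the fingers, x is the direction in which the jaws open and shut, and the axes are right-handed (so a half turn about y gives the same grasp; the last joint's range is limited). The gripper opens to 93 mm and grips with 3 to 60 N. Pads are 15 mm wide; open, the fingers measure 128 mm over their backs; the gripper's body (75 mm by 188 mm) begins 65 mm behind the grasp point.
Start: joints at [1.182, 0.13, 1.488, -0, 1.523, -0.085], TCP at [0.179, 0.573, 0.23] pointing down, gripper open.
Joint ranges: [-2.96, 2.96], [-0.89, 2.26], [0.02, 2.5], [-1.34, 4.48], [0, 2.73], [-2.66, 2.66]. Speed limits (rad/s): [2.39, 2.39, 2.79, 3.14, 3.14, 3.14].

## Interface

Orientations are given as a rotation vector (axis times angle).
In Python, from plant import readout, optics, robot gives the robot as it stands.
- The arm moves only by the shell command python3 -m creep 'ROWS' [FORCE]. ROWS is JSON, a list that holds one entry, the list of rows, each a list of 7 numbers: the closure, from 0 (fully open) to 1 (shut), then the shift along the tool's x, y, z in cm, then the turn, a rotation vector about the tool's x, y, z in degrees. In form: [[[grip, x, y, z, wx, wy, wz], ...]]. A call has exactly 8 rows; each row shifts and turns the pose as measured when the row begins, along the tool's axes as they then stand; what a row does not reach is not made up. A row lasts 1/10 s, in which the tool goes at most 50 mm and 8.59 degrees, less where a joint would pass 70% of its speed; a pose out of reach is approached as far as the arm can. A call is refused whole if a number of a shift passes 5 or a number of a turn 8.59, either way. A call with a gripper value outside its range is refused whole. The fingers move at their own pace and stop on an object; FORCE is the grip in N (left out, the last holds). Time passes only in rows, so rows that do not move let the fingers close, or fill a call up. It gives the time, the measured TCP pose, the force and the opening at its end, in the units of the state.
- readout.read_state(): the state, without advancing time (a new reading comes with each control period).
- optics.read_camera(name): name is "scene" or "top" or "wrist"; returns a dict with "frame" (384x512x3 uint8, red, green, blue), "depth" (384x512 float32, m along the optical axis (not along the pixel's ray), 0 where there is no reading), "intrinsics" (3x3 intrinsics, pixels), "dist_coeffs" ([k1, k2, p1, p2, k3] as OpenCV has them; the pictures are not rectified), "R" (3x3) and "t" (3): a world point X has camera coordinates R X + t. Camera axes: x right, y down, z forward; pixel columns grow to the right and rows downward; lengths in m; the calibration is good to about 2 mm. A picture is of the moment at which its call begins.
- robot.close_job(): hands the job in, once; it reports no verdict.
The state is a dict: "t": time; "q": joint angles; "dq": joint speeds; "joint_torque": joint torques, N m; "tool_pos": TCP position; "orientation": TCP orientation; "force": force on the tool from outside, world axes, zero at the start; "wrist_torque": the same for the moment, N m; "opening": finger opening in m.
Only numpy, scipy, OpenCV 4.12 (cv2) and the standard library are available. Lean on these libraries where they do the work, as an engineer would, in place of code of your own. Each camera call takes 0.05 s, during which the arm holds its last target. There are 200 camera calls.

## Task

Fit the red return spring to the brake pedal unit in the black fixture: take it from the blue nest, put its bent hook down through the hole in the pedal arm, then stretch it and bring its end loop down over the anchor post so that it sits in the groove under the post's head. Then push the foot pad to work the pedal through at least two thirds of its travel and let the spring bring it back against its stop. Leave the spring hooked at both ends and do not disturb the other things on the bench.

Things in the scene. Friction and masses are not known exactly. Their poses are not given: they have to be found in the camera images.
- fixture: Black steel plate 330 x 150 mm with the pedal unit's bracket (28 mm high). Origin on the bench under the spring hole's place when the pedal is at its stop. x points from that hole to the anchor post, 185 mm away; y from the pivot (65 mm behind the hole) towards the foot pad. A flange, 104 mm high, stands at x = -97, y = -102 to -8 mm; the stop, 82 mm, at x = 13 to 32, y = -36 mm.
- pedal (a joint): Turn of the pedal about its upright pivot, rad: 0 against its rubber stop (where the spring pulls it), 0.45 fully pressed. It grows counter-clockwise from above, the foot pad moving to the fixture's -x. Without the spring it stays where it is left, 0.1 to 0.35 at the start, with light friction (0.1 N m).
- pedal_pivot (a point): On the pivot axis of the pedal, at the height of the arm's upper face (76 mm above the bench). The bolt and nut stand 18 mm above it.
- pedal_hole (a point): Centre of the round upright spring hole, 12 mm in diameter, in the pale aluminium pedal arm, on the arm's upper face, 76 mm above the bench. The arm is 8 mm thick and 40 mm square around the hole, 48 mm of free height below it. The hole turns with the pedal, 65 mm from the pivot.
- pedal_pad (a point): Middle of the face of the black rubber foot pad (66 x 66 mm, upright, 39 to 105 mm above the bench) at the arm's end, 140 mm past the hole. At the stop the face looks to the fixture's +x; push it towards -x. It turns with the pedal, about 208 mm from the pivot. The push needs about 3 to 6 N.
- anchor_groove (a point): On the axis of the yellow upright anchor post, mid-height of its groove, 71 mm above the bench. The groove is 8 mm high (67 to 75 mm above the bench) round a neck 8 mm thick; above it a head 14 mm across, stepping to 10 mm, its top 80 mm above the bench; below it a shoulder 16 mm across.
- nest: Fixed blue plastic nest, 130 x 60 mm, with two notched saddles that carry the spring's coil. Origin on the bench under the spring's middle; x along the spring towards its loop. Saddles at x = -30 and +40 mm, each 12 mm thick, 44 mm wide, 66 mm high; lift the spring straight up out of them.
- spring: Red-painted steel tension spring, 171 mm long, about 85 g, stiff in bending. Origin on the coil's axis at mid-coil (62 mm above the bench in the nest); x from hook to loop, z up. Coil 20 mm thick, x = -45 to 45 mm. The half beside the loop (x = -4 to 45) moves with the loop: grip it there, near x = 16, between the nest's saddles (x = -24 to 34 free). Hook hangs down, loop lies level.
- spring_stretch (a joint): Stretch of the spring, m: 0 relaxed, at most 0.07. It pulls back with 3 N as it opens, plus 0.25 N per mm. Relaxed it spans 165 mm from hole centre to post axis, so fitted, with the pedal at its stop, it is stretched 20 mm (8 N). To pass the loop over the post's head hold it stretched 29 mm (24 to 35).
- hook_tip (a point): Centre of the wire at the hook's tip: x = -72 mm from the spring's origin, 24 mm below the coil's axis. The hook is 4 mm wire; it turns down at x = -77 mm and leans a little inwards to the tip. The straight wire above it runs along the coil's axis to the coil, 32 mm away.
- loop_centre (a point): Centre of the round far end of the flat loop of 4 mm wire, on the coil's axis, x = 80 mm from the spring's origin when relaxed (more by the stretch). Inside, the loop is 20 mm wide; its far end is 10 mm beyond this point. The post's head passes if its axis is 9 mm before to 3 mm past this point.
- marker: Bystander: white paint marker with a teal cap, 135 mm long, lying. Origin under its middle.
- wrench: Bystander: steel spanner, 190 mm long, lying.
- sealant: Bystander: brown bottle with a red cap, 52 mm across and 115 mm high, standing.
- grease_tin: Bystander: flat metal tin, 80 mm across, 50 mm high.
- bush1: Bystander: brass bush, 38 mm across, 24 mm high.
- bush2: Bystander: brass bush, 38 mm across, 24 mm high.
- spare_pad: Bystander: spare black rubber foot pad, 66 mm square, 12 mm high.

How it is judged:
On the way, in this order (a step that is already met when the one before it is completed fails the run):
1. the hook is down through the hole in the pedal arm (horizontal distance between hook_tip and pedal_hole below 0.012 m and z of hook_tip in the frame of pedal_hole between -0.032 and -0.008 m), for 0.2 s.
2. the spring is stretched and its loop sits in the post's groove, with the hook still in the hole and the pedal drawn to its stop (horizontal distance between hook_tip and pedal_hole below 0.012 m and z of hook_tip in the frame of pedal_hole below -0.008 m and horizontal distance between loop_centre and anchor_groove below 0.013 m and z of loop_centre in the frame of anchor_groove between -0.009 and 0.005 m and value of joint pedal below 0.06 rad), for 0.2 s.
3. the pedal is pushed through at least two thirds of its travel with the spring fitted (value of joint pedal above 0.29 rad and horizontal distance between loop_centre and anchor_groove below 0.013 m and horizontal distance between hook_tip and pedal_hole below 0.012 m).
At the end, for the whole second after the job is handed in: Hook tip through the arm (8 mm or more below its top, within 12 mm of the hole's centre); loop round the post's neck (centre within 13 mm of its axis, 9 mm below to 5 mm above mid-groove); spring at rest, stretched over 12 mm; pedal within 0.04 rad of its stop; bystanders left alone (all of step 1 and horizontal distance between loop_centre and anchor_groove below 0.013 m and z of loop_centre in the frame of anchor_groove between -0.009 and 0.005 m and value of joint spring_stretch above 0.012 m and value of joint pedal below 0.04 rad and linear speed of spring below 0.02 m/s); the robot touches nothing.
It fails at once if a bystander is moved by more than 30 mm (distance of any of marker, wrench, sealant, grease_tin, bush1, bush2, spare_pad from where it was at the start of the episode above 0.03 m).
It fails at once if the bottle is knocked over (angle between sealant's own z axis and vertical above 0.5 rad).
It fails at once if the bottle is knocked over (angle between sealant's own z axis and vertical above 0.5 rad).
It also fails if it takes over 58 s, if anything falls off the work surface, if the arm or the gripper's body presses on something with over 40 N, if the wrist force passes 120 N, or if a joint passes its speed limit or range.

## Working session

There is one attempt and no reset: what is moved stays moved. The work goes in short steps, Python scripts to look and compute and a shell command to move; the robot and the scene stay as the last step left them, time stands still between calls to the robot, and variables do not carry over. Pictures are saved under pics/ and viewed, about 8 in all and at most 12, crops included, and the job is handed in when it is done.

```bash
mkdir -p pics; ls
cat > h.py <<'E'
import numpy as np, cv2
from plant import readout, optics, robot
def cam(n):
    c=optics.read_camera(n); c['K']=np.array(c['intrinsics']); c['d']=np.array(c['dist_coeffs']); c['R']=np.array(c['R']); c['t']=np.array(c['t']); return c
def ray(c,px):
    u=cv2.undistortPoints(np.array(px,float).reshape(-1,1,2),c['K'],c['d']).reshape(-1,2)
    return -c['R'].T@c['t'], np.c_[u,np.ones(len(u))]@c['R']
def onz(c,px,z):
    o,d=ray(c,px); return o+d*((z-o[2])/d[:,2])[:,None]
def cloud(c):
    D=c['depth']; h,w=D.shape
    v,u=np.mgrid[:h,:w]; o,d=ray(c,np.c_[u.ravel(),v.ravel()])
    P=o+d*D.reshape(-1,1); P[D.ravel()==0]=np.nan
    return P.reshape(h,w,3)
def save(c,n,crop=None,s=1.5):
    f=c['frame'][:,:,::-1]
    if crop: f=f[crop[1]:crop[3],crop[0]:crop[2]]
    cv2.imwrite('pics/'+n,cv2.resize(f,None,fx=s,fy=s,interpolation=cv2.INTER_CUBIC))
E
python3 - <<'E'
from h import *
for n in('scene','top'):
    c=cam(n); save(c,n+'1.png'); print(n,-c['R'].T@c['t'],c['K'][0,0])
    np.savez(n+'1.npz',**{k:c[k] for k in('frame','depth','K','d','R','t')})
s=readout.read_state(); print(s['t'],s['tool_pos'],s['orientation'],s['opening'])
E
```

```text
pics
scene [ 1.32745551 -0.11542862  1.09746512] 444.0629802515988
top [0.43034648 0.06045877 1.11833751] 352.45952692713956
0.1 [0.17925812 0.57208958 0.22869865] [-1.33859345 -0.98148795  0.983834  ] 0.093047835808641
```

View images.

View pics/top1.png

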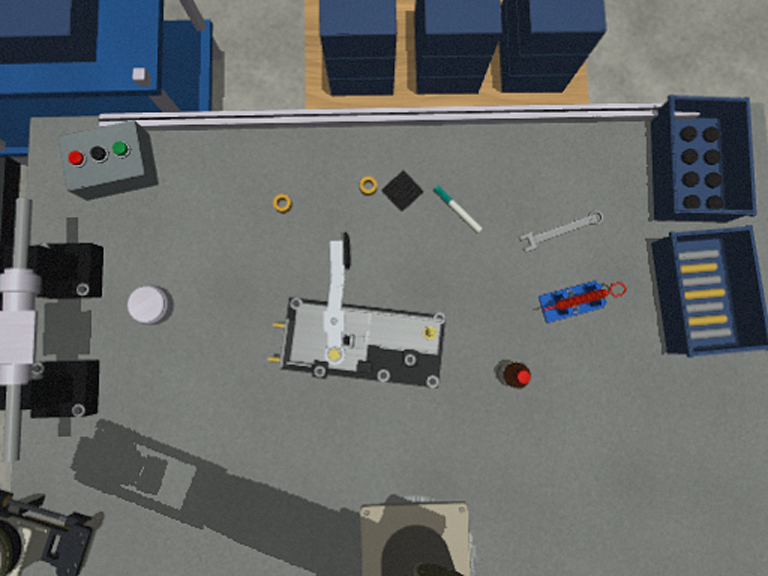

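View pics/scene1.png

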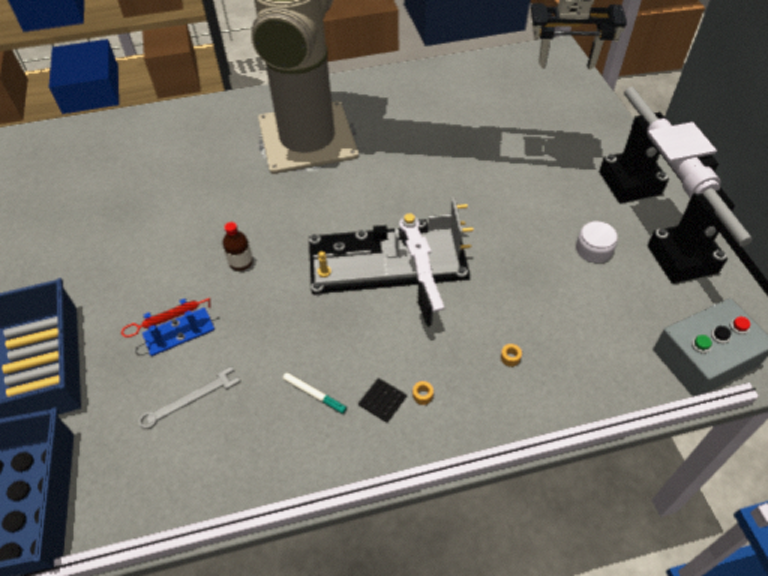

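Run:
```python
from h import *
from scipy.spatial.transform import Rotation as Ro
s=readout.read_state(); print(np.round(Ro.from_rotvec(s['orientation']).as_matrix(),3))
```

```text
[[ 0.299 -0.001 -0.954]
 [ 0.954 -0.002  0.299]
 [-0.002 -1.     0.   ]]
```

Top view (×1.5 pixels): pivot bolt (335,354), pedal arm up to the pad (345,250), post (430,333), spring in the nest from hook (540,307) to loop (618,289), bottle (517,376). Scene view agrees. Measuring.

Run:
```python
from h import *
cs={n:dict(np.load(n+'1.npz')) for n in('top','scene')}
def masks(f):
    h=cv2.cvtColor(f,cv2.COLOR_RGB2HSV); H,S,V=h[...,0].astype(int),h[...,1],h[...,2]
    return {'red':((H<6)|(H>172))&(S>150)&(V>70),'yel':(H>17)&(H<32)&(S>120)&(V>90),'blue':(H>100)&(H<125)&(S>150)&(V>70)}
for n,c in cs.items():
    P=cloud(c); M=masks(c['frame'])
    for k,m in M.items():
        nn,l,st,ce=cv2.connectedComponentsWithStats(m.astype(np.uint8),connectivity=8)
        for i in range(1,nn):
            if st[i,4]<10: continue
            q=P[l==i]; q=q[~np.isnan(q[:,0])]
            if len(q)==0: continue
            p=np.median(q,0)
            if not(-.1<p[0]<.9 and -.6<p[1]<.5 and -0.01<p[2]<.3): continue
            print(n,k,st[i],ce[i].round(1),p.round(4),'z',np.percentile(q[:,2],[5,95]).round(3))
# plane casts on 1x pixels from top
c=cs['top']
print('pivot',onz(c,[[223.3,236]],.094),'post',onz(c,[[286.7,222]],.08))
m=masks(c['frame'])['red']; m[:,:330]=0; m[:165]=0; m[225:]=0
v,u=np.nonzero(m); W=onz(c,np.c_[u,v],.062)
mu=W.mean(0); d=np.linalg.svd((W-mu)[:,:2])[2][0]; d*=np.sign(-d[1]); s=(W-mu)[:,:2]@d
print('spring mean',mu,'dir',d,np.degrees(np.arctan2(d[1],d[0])),'ext',s.min(),s.max())
save(c,'t2.png',(180,140,430,270),3.1)
```

```text
top red [363 188  54  19 223] [389.9 198.4] [ 0.5121 -0.3538  0.0681] z [0.06  0.072]
top red [345 246   9  10  69] [348.7 250.7] [ 0.3626 -0.2083  0.1133] z [0.08  0.117]
top yel [240 118  11  11  70] [245.1 123.1] [0.7689 0.0777 0.0232] z [0.001 0.026]
top yel [182 129  12  12  77] [187.5 135. ] [0.7342 0.2621 0.0223] z [0.001 0.026]
top yel [182 215   7   4  16] [185.3 216.4] [0.474  0.2568 0.0915] z [0.001 0.095]
top yel [283 218   8   8  44] [286.3 221.5] [ 0.4513 -0.0395  0.0623] z [0.021 0.079]
top yel [220 233   6   6  30] [222.3 235.6] [0.4139 0.1505 0.0929] z [0.091 0.096]
top yel [179 238   7   3  19] [182.3 239. ] [0.4082 0.2691 0.0903] z [0.04  0.093]
top blue [360 187  41  19 209] [377.3 195.2] [ 0.5284 -0.3228  0.0074] z [0.004 0.066]
top blue [362 200  43  15 187] [380.4 207.2] [ 0.4892 -0.3253  0.007 ] z [0.003 0.066]
scene red [150 148   8   9  58] [153.6 151.9] [ 0.3704 -0.2076  0.1127] z [0.102 0.118]
scene red [ 81 199  59  26 249] [110.6 209.9] [ 0.5168 -0.3519  0.068 ] z [0.06  0.073]
scene yel [305 136   6   3  13] [307.6 137.2] [0.414  0.2661 0.0915] z [0.087 0.096]
scene yel [270 143   6   6  28] [272.5 145.2] [0.4201 0.1492 0.0941] z [0.089 0.097]
scene yel [309 152   6   2  12] [311.5 152.5] [0.477  0.2567 0.0906] z [0.087 0.094]
scene yel [212 167   8  18  88] [215.  176.5] [ 0.4586 -0.0434  0.0376] z [0.02  0.079]
scene yel [335 229  13  15 123] [340.8 235.5] [0.7387 0.2619 0.0225] z [0.007 0.028]
scene yel [275 254  14  16 118] [281.5 260.7] [0.7747 0.0771 0.0233] z [0.006 0.027]
scene blue [ 95 206  47  31 649] [118.2 220.5] [ 0.5212 -0.3479  0.0084] z [0.004 0.059]
pivot [[0.41366763 0.14683949 0.094     ]] post [[ 0.44922133 -0.03859674  0.08      ]]
spring mean [ 0.51267369 -0.35705027  0.062     ] dir [ 0.23420172 -0.97218803] -76.45542862773581 ext -0.08729727973410568 0.08363446646960965
```

View pics/t2.png

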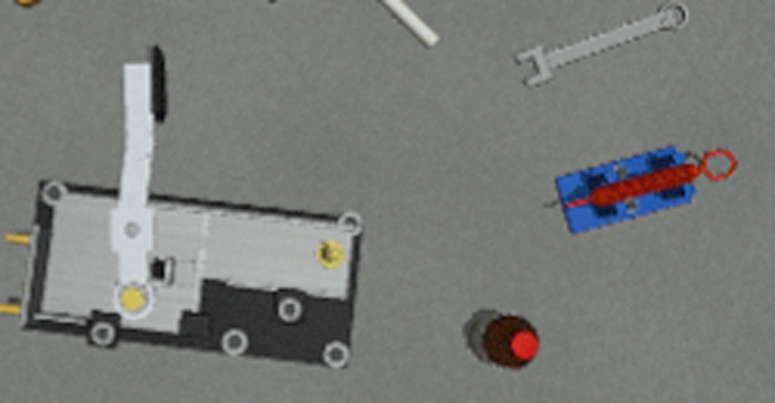

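```bash
cat >> h.py <<'E'
from scipy.spatial.transform import Rotation as Ro
def Rt(yaw):  # tool z along yaw (deg), tool y down
    a=np.radians(yaw); z=np.array([np.cos(a),np.sin(a),0]); y=np.array([0,0,-1.]); return np.c_[np.cross(y,z),y,z]
def plan(way,st=None):
    """way: list of (pos,yaw,nrows); prints rows in tool cm/deg"""
    st=st or readout.read_state(); p=np.array(st['tool_pos']); R=Ro.from_rotvec(st['orientation'])
    for tp,yaw,n in way:
        rel=(R.inv()*Ro.from_matrix(Rt(yaw))).as_rotvec(); dp=(np.array(tp)-p)/n
        print('->',tp,yaw)
        for i in range(n):
            print(' ',np.round(R.inv().apply(dp)*100,2),np.round(np.degrees(rel/n),2))
            p=p+dp; R=R*Ro.from_rotvec(rel/n)
E
python3 - <<'E'
from h import *
c=dict(np.load('top1.npz')); s=dict(np.load('scene1.npz'))
pv=[onz(c,[[222.3,235.6]],.094)[0],onz(s,[[272.5,145.2]],.094)[0]]; print(pv)
print('post head',onz(c,[[286.3,221.5]],.078)[0])
print('hole',onz(c,[[222.6,214.2]],.076)[0])
print(onz(s,[[81,220]],.062), 'loop far px scene')
plan([((.42,.20,.25),120,9),((.515,-.365,.20),103.5,12)])
E
```

```text
[array([0.41488644, 0.14969656, 0.094     ]), array([0.41972482, 0.14922095, 0.094     ])]
post head [ 0.45075436 -0.03766133  0.078     ]
hole [0.4771922 0.1494109 0.076    ]
[[ 0.52682512 -0.4383057   0.062     ]] loop far px scene
-> (0.42, 0.2, 0.25) 120
  [-3.15 -0.23 -3.79] [ 0.    4.73 -0.01]
  [-2.82 -0.23 -4.04] [ 0.    4.73 -0.01]
  [-2.48 -0.23 -4.25] [ 0.    4.73 -0.01]
  [-2.12 -0.23 -4.44] [ 0.    4.73 -0.01]
  [-1.75 -0.23 -4.6 ] [ 0.    4.73 -0.01]
  [-1.36 -0.24 -4.73] [ 0.    4.73 -0.01]
  [-0.96 -0.24 -4.83] [ 0.    4.73 -0.01]
  [-0.56 -0.24 -4.89] [ 0.    4.73 -0.01]
  [-0.16 -0.24 -4.92] [ 0.    4.73 -0.01]
-> (0.515, -0.365, 0.2) 103.5
  [-1.67  0.42 -4.47] [-0.    1.37 -0.  ]
  [-1.56  0.42 -4.51] [-0.    1.37 -0.  ]
  [-1.45  0.42 -4.55] [-0.    1.37 -0.  ]
  [-1.34  0.42 -4.58] [-0.    1.37 -0.  ]
  [-1.23  0.42 -4.61] [-0.    1.37 -0.  ]
  [-1.12  0.42 -4.64] [-0.    1.37 -0.  ]
  [-1.01  0.42 -4.67] [-0.    1.37 -0.  ]
  [-0.9   0.42 -4.69] [-0.    1.37 -0.  ]
  [-0.78  0.42 -4.71] [-0.    1.37 -0.  ]
  [-0.67  0.42 -4.73] [-0.    1.37 -0.  ]
  [-0.56  0.42 -4.74] [-0.    1.37 -0.  ]
  [-0.44  0.42 -4.75] [-0.    1.37 -0.  ]
```

```bash
python3 -m creep '[[[0,-3.1,-0.2,-3.8,0,4.7,0],[0,-2.8,-0.2,-4,0,4.7,0],[0,-2.5,-0.2,-4.2,0,4.7,0],[0,-2.1,-0.2,-4.4,0,4.7,0],[0,-1.7,-0.2,-4.6,0,4.7,0],[0,-1.4,-0.2,-4.7,0,4.7,0],[0,-1,-0.2,-4.8,0,4.7,0],[0,-0.6,-0.2,-4.9,0,4.7,0]]]'
python3 - <<'E'
from h import *
plan([((.42,.15,.24),118,1),((.515,-.365,.20),103.5,14)])
E
```

```text
t: 0.9
tool_pos: [0.3889, 0.2355, 0.2398]
orientation: [-1.525, -0.462, 0.474]
force: [1.2, 0.8, 0.1]
opening: 0.0929
-> (0.42, 0.15, 0.24) 118
  [-2.24  0.02 -8.82] [ 0.18  6.22 -0.52]
-> (0.515, -0.365, 0.2) 103.5
  [-1.13  0.29 -3.57] [-0.    1.04 -0.  ]
  [-1.06  0.29 -3.59] [-0.    1.04 -0.  ]
  [-1.    0.29 -3.6 ] [-0.    1.04 -0.  ]
  [-0.93  0.29 -3.62] [-0.    1.04 -0.  ]
  [-0.87  0.29 -3.64] [-0.    1.04 -0.  ]
  [-0.8   0.29 -3.65] [-0.    1.04 -0.  ]
  [-0.74  0.29 -3.67] [-0.    1.04 -0.  ]
  [-0.67  0.29 -3.68] [-0.    1.04 -0.  ]
  [-0.6   0.29 -3.69] [-0.    1.04 -0.  ]
  [-0.54  0.29 -3.7 ] [-0.    1.04 -0.  ]
  [-0.47  0.29 -3.71] [-0.    1.04 -0.  ]
  [-0.4   0.29 -3.72] [-0.    1.04 -0.  ]
  [-0.33  0.29 -3.73] [-0.    1.04 -0.  ]
  [-0.27  0.29 -3.73] [-0.    1.04 -0.  ]
```

Tracking is good. Continue.

```bash
python3 -m creep '[[[0,-1.2,0,-4.5,0,3,0],[0,-1.2,0,-4.7,0,3,0],[0,-1.3,0.2,-4.8,0,1.2,0],[0,-1.2,0.2,-4.8,0,1.2,0],[0,-1.2,0.2,-4.8,0,1.2,0],[0,-1.1,0.2,-4.8,0,1.2,0],[0,-1,0.2,-4.8,0,1.2,0],[0,-1,0.2,-4.8,0,1.2,0]]]'
python3 - <<'E'
from h import *
plan([((.515,-.365,.20),103.5,5)])
E
```

```text
t: 1.7
tool_pos: [0.4757, -0.1526, 0.2288]
orientation: [-1.559, -0.273, 0.283]
force: [1.1, 0.5, 0.3]
opening: 0.0931
-> (0.515, -0.365, 0.2) 103.5
  [-0.73  0.6  -4.25] [ 0.06  1.36 -0.08]
  [-0.63  0.59 -4.27] [ 0.06  1.36 -0.08]
  [-0.53  0.59 -4.29] [ 0.06  1.36 -0.08]
  [-0.43  0.58 -4.3 ] [ 0.06  1.36 -0.08]
  [-0.33  0.58 -4.31] [ 0.06  1.36 -0.08]
```

```bash
python3 -m creep '[[[0,-0.7,0.6,-4.2,0,1.4,0],[0,-0.6,0.6,-4.3,0,1.4,0],[0,-0.5,0.6,-4.3,0,1.4,0],[0,-0.4,0.6,-4.3,0,1.4,0],[0,-0.3,0.6,-4.1,0,1.4,0],[0,0,0,0,0,0,0],[0,0,0,0,0,0,0],[0,0,0,0,0,0,0]]]'
python3 - <<'E'
from h import *
c=cam('wrist'); save(c,'w1.png'); np.savez('w1.npz',**{k:c[k] for k in('frame','depth','K','d','R','t')})
print(-c['R'].T@c['t'],c['R'][2])
def meas(c,lab):
    h=cv2.cvtColor(c['frame'],cv2.COLOR_RGB2HSV); m=((h[...,0]<6)|(h[...,0]>172))&(h[...,1]>140)&(h[...,2]>60)
    n,l,st,ce=cv2.connectedComponentsWithStats(m.astype(np.uint8),connectivity=8)
    i=1+np.argmax(st[1:,4]); v,u=np.nonzero(l==i); W=onz(c,np.c_[u,v],.062)[:,:2]
    mu=W.mean(0); d=np.linalg.svd(W-mu,full_matrices=False)[2][0]; d*=np.sign(-d[1]); s=(W-mu)@d; n=np.array([-d[1],d[0]]); w=(W-mu)@n
    print(lab,st[i],mu.round(4),'ang',np.degrees(np.arctan2(d[1],d[0])).round(2),'ends',(mu+d*s.min()).round(4),(mu+d*s.max()).round(4),np.ptp(s).round(4))
    b=np.arange(-.09,.09,.01)
    for a in b: 
        k=(s>=a)&(s<a+.01)
        if k.any(): print(int(a*1000),int(np.ptp(w[k])*1000),int(1e3*(w[k].max()+w[k].min())/2),end=' | ')
    print()
meas(c,'wrist')
t=dict(np.load('top1.npz')); t['frame'][:,:330]=0; t['frame'][225:]=0; meas(t,'top')
P=cloud(c); print(readout.read_state()['tool_pos'])
E
```

```text
t: 2.5
tool_pos: [0.5115, -0.377, 0.1921]
orientation: [-1.564, -0.162, 0.181]
force: [0.3, -0.1, 1.1]
opening: 0.0932
[ 0.49553881 -0.30011828  0.34581225] [ 0.05077707 -0.2815487  -0.9582025 ]
wrist [ 251   75   26  171 2263] [ 0.5119 -0.3545] ang -76.49 ends [ 0.4928 -0.2749] [ 0.5327 -0.4411] 0.1709
-90 2 0 | -80 3 0 | -70 2 0 | -60 15 0 | -50 17 0 | -40 17 0 | -30 16 0 | -20 16 0 | -10 16 0 | 0 16 0 | 9 18 0 | 19 18 0 | 29 17 0 | 39 17 0 | 49 14 0 | 59 26 0 | 69 26 0 | 79 24 0 | 
top [363 188  54  19 226] [ 0.5121 -0.3552] ang -76.77 ends [ 0.4926 -0.2721] [ 0.5312 -0.4367] 0.169
-90 2 0 | -80 2 0 | -70 4 0 | -60 15 0 | -50 16 0 | -40 15 0 | -30 16 0 | -20 15 0 | -10 15 0 | 0 17 0 | 9 18 0 | 19 16 0 | 29 16 0 | 39 12 0 | 49 21 0 | 59 26 0 | 69 25 1 | 79 5 -4 | 
[ 0.51162779 -0.37664219  0.19228982]
```

View pics/w1.png

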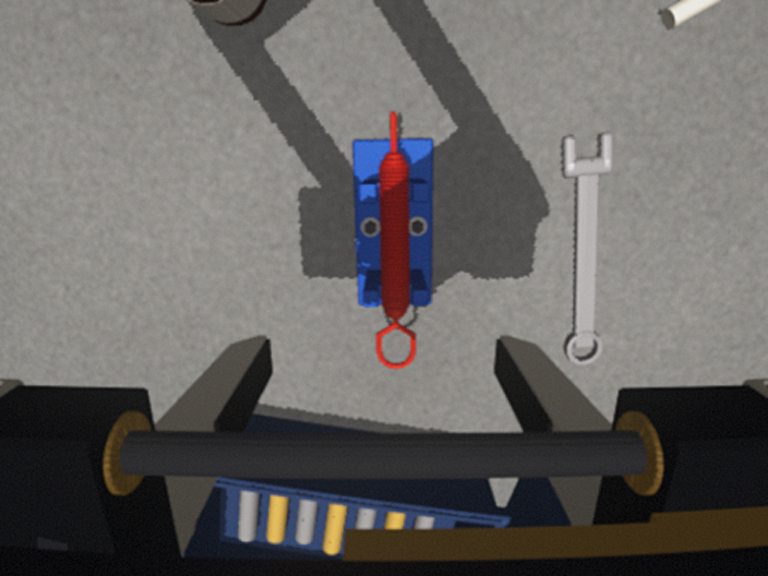

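Wrist view: spring vertical in the image at column ≈395 (rows 110–367), 170.9 mm long as expected; gripper aligned. Descend onto it.

Run:
```python
from h import *
plan([((.5146,-.3653,.12),103.5,3),((.5146,-.3653,.054),103.5,3)])
```

```text
-> (0.5146, -0.3653, 0.12) 103.5
  [0.21 2.41 0.35] [-0.02 -0.32 -0.23]
  [0.2  2.41 0.35] [-0.02 -0.32 -0.23]
  [0.19 2.41 0.34] [-0.02 -0.32 -0.23]
-> (0.5146, -0.3653, 0.054) 103.5
  [-0.   2.2  0. ] [ 0. -0. -0.]
  [-0.   2.2  0. ] [ 0. -0. -0.]
  [-0.   2.2  0. ] [ 0. -0. -0.]
```

```bash
python3 -m creep '[[[0.4,0.2,2.4,0.4,0,-0.3,-0.2],[0.4,0.2,2.4,0.3,0,-0.3,-0.2],[0.4,0.2,2.2,0.3,0,-0.3,-0.2],[0.4,0,0,0,0,0,0],[0.4,0,1,0,0,0,0],[0.4,0,1,0,0,0,0],[0.4,0,1,0,0,0,0],[0.4,0,0,0,0,0,0]]]' 30
python3 - <<'E'
from h import *
plan([((.5146,-.3653,.054),103.5,3)])
print(readout.read_state()['tool_pos'])
E
```

```text
t: 3.35
tool_pos: [0.5194, -0.3612, 0.0972]
orientation: [-1.57, -0.197, 0.185]
force: [-0.1, -0.3, -0.3]
opening: 0.0557
-> (0.5146, -0.3653, 0.054) 103.5
  [-0.2   1.44 -0.08] [0.16 0.15 0.13]
  [-0.19  1.44 -0.09] [0.16 0.15 0.13]
  [-0.19  1.44 -0.09] [0.16 0.15 0.13]
[ 0.51937516 -0.36115859  0.09723254]
```

```bash
python3 -m creep '[[[0.4,-0.5,0.6,-0.3,0.2,0.2,0.1],[0.4,0,1.2,0,0,0,0],[0.4,0,1.2,0,0,0,0],[0.4,0,1.2,0,0,0,0],[0.4,0,0,0,0,0,0],[0.4,0,0,0,0,0,0],[0.4,0,0,0,0,0,0],[0.4,0,0,0,0,0,0]]]'
python3 - <<'E'
from h import *
plan([((.5146,-.3653,.054),103.5,1)])
E
```

```text
t: 4.15
tool_pos: [0.5151, -0.3667, 0.0517]
orientation: [-1.567, -0.191, 0.183]
force: [0.1, 0.1, 0.3]
opening: 0.0556
-> (0.5146, -0.3653, 0.054) 103.5
  [-0.01 -0.23  0.15] [0.28 0.16 0.27]
```

Good within 2 mm. Close and lift.

```bash
python3 -m creep '[[[1,0,-0.2,0.1,0.3,0.2,0.2],[1,0,0,0,0,0,0],[1,0,0,0,0,0,0],[1,0,0,0,0,0,0],[1,0,0,0,0,0,0],[1,0,-1.5,0,0,0,0],[1,0,-2.5,0,0,0,0],[1,0,-3,0,0,0,0]]]' 45
python3 - <<'E'
from h import *
c=dict(np.load('top1.npz'))
piv=(onz(c,[[222.3,235.6]],.094)[0]+[.0015,0,0])[:2]; post=onz(c,[[286.3,221.5]],.078)[0][:2]
print(piv,post)
plan([((.5146,-.3653,.2),103.5,2),((.475,0.03,.2),81,10)])
E
```

```text
t: 4.95
tool_pos: [0.5125, -0.3636, 0.1232]
orientation: [-1.556, -0.181, 0.188]
force: [1.3, 0.2, -1.1]
opening: 0.0193
[0.41638644 0.14969656] [ 0.45075436 -0.03766133]
-> (0.5146, -0.3653, 0.2) 103.5
  [ 0.07 -3.84 -0.08] [-0.2  -0.02 -0.11]
  [ 0.08 -3.84 -0.1 ] [-0.2  -0.02 -0.11]
-> (0.475, 0.03, 0.2) 81
  [0.54 0.   3.94] [-0.    2.25 -0.  ]
  [0.38 0.   3.95] [-0.    2.25 -0.  ]
  [0.23 0.   3.97] [-0.    2.25 -0.  ]
  [0.07 0.   3.97] [-0.    2.25 -0.  ]
  [-0.08  0.    3.97] [-0.    2.25 -0.  ]
  [-0.24  0.    3.97] [-0.    2.25 -0.  ]
  [-0.4   0.    3.95] [-0.    2.25 -0.  ]
  [-0.55  0.    3.93] [-0.    2.25 -0.  ]
  [-0.7   0.    3.91] [-0.    2.25 -0.  ]
  [-0.86  0.    3.88] [-0.    2.25 -0.  ]
```

```bash
python3 -m creep '[[[1,0.1,-3,-0.1,-0.2,0,-0.1],[1,0.4,-2.5,3,0,2,0],[1,0.4,0,4.5,0,2.2,0],[1,0.2,0,4.8,0,2.2,0],[1,0,0,4.8,0,2.2,0],[1,-0.2,0,4.8,0,2.2,0],[1,-0.3,0,4.8,0,2.2,0],[1,-0.5,0,4.8,0,2.2,0]]]'
python3 - <<'E'
from h import *
plan([((.4645,0.060,.14),81,4)])
E
```

```text
t: 5.75
tool_pos: [0.4814, -0.049, 0.1956]
orientation: [-1.578, 0.027, -0.052]
force: [0.3, 0.6, -0.6]
opening: 0.019
-> (0.4645, 0.06, 0.14) 81
  [-0.58  1.36  2.71] [0.09 1.53 0.23]
  [-0.65  1.37  2.69] [0.09 1.53 0.23]
  [-0.71  1.38  2.67] [0.09 1.53 0.23]
  [-0.78  1.38  2.65] [0.09 1.53 0.23]
```

```bash
python3 -m creep '[[[1,-0.6,1.3,2.7,0.1,1.5,0.2],[1,-0.6,1.3,2.7,0.1,1.5,0.2],[1,-0.7,1.3,2.7,0.1,1.5,0.2],[1,-0.7,1.3,2.6,0.1,1.5,0.2],[1,0,0,0,0,0,0],[1,0,0,0,0,0,0],[1,0,0,0,0,0,0],[1,0,0,0,0,0,0]]]'
python3 - <<'E'
from h import *
c=cam('wrist'); save(c,'w2.png'); np.savez('w2.npz',**{k:c[k] for k in('frame','depth','K','d','R','t')})
print(-c['R'].T@c['t'],c['R'][2])
plan([((.4645,0.060,.14),81,1)])
c=cam('top'); save(c,'t3.png',(180,130,340,270),4); np.savez('t3.npz',**{k:c[k] for k in('frame','depth','K','d','R','t')})
E
```

```text
t: 6.55
tool_pos: [0.4659, 0.0688, 0.151]
orientation: [-1.566, 0.109, -0.13]
force: [0.2, -0.1, -0.8]
opening: 0.0186
[0.47538858 0.14625363 0.3049156 ] [-0.02995015 -0.28289988 -0.95868172]
-> (0.4645, 0.06, 0.14) 81
  [-0.04  1.11 -0.88] [-0.16  0.26  0.79]
```

View pics/w2.png

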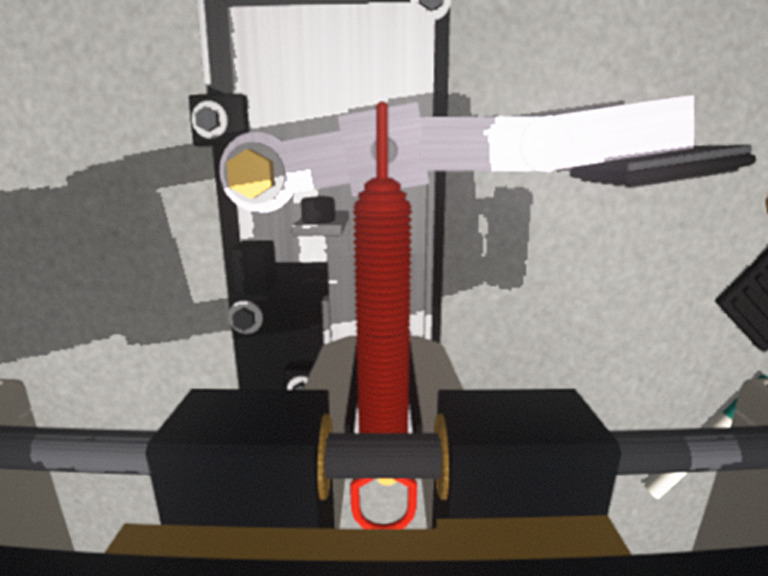

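Wrist view: hook end at (381,103), hole centre (384,150), bolt (250,173), post (387,480) seen through the loop. Compute relative positions.

Run:
```python
from h import *
c=dict(np.load('w2.npz')); st=readout.read_state(); p=np.array(st['tool_pos']); za=p[2]+.008
f=c['frame']; h=cv2.cvtColor(f,cv2.COLOR_RGB2HSV)
m=((h[...,0]<6)|(h[...,0]>172))&(h[...,1]>140)&(h[...,2]>60); m[300:]=0
n,l,s,ce=cv2.connectedComponentsWithStats(m.astype(np.uint8)); i=1+np.argmax(s[1:,4]); v,u=np.nonzero(l==i)
r0=v.min(); px=[[u[v<r0+20].mean(),r0]]
ctop=[[u[(v>150)&(v<250)].mean(),200]]
print('hook px',px,'outer hook end',onz(c,px,za), 'coil pt',onz(c,ctop,za))
hk=onz(c,px,za)[0]; cp=onz(c,ctop,za)[0]; d=(cp-hk)[:2]; d/=np.linalg.norm(d); print('spring dir',np.degrees(np.arctan2(d[1],d[0])))
# hole: fit darker blob near (256,100)
g=cv2.cvtColor(f,cv2.COLOR_RGB2GRAY); sub=g[88:112,242:272]; print(sub[::2,::2])
# bolt
y=(h[...,0]>15)&(h[...,0]<32)&(h[...,1]>120)&(h[...,2]>70); y[150:]=0;y[:,220:]=0;y[:,:140]=0; vv,uu=np.nonzero(y)
bolt=onz(c,[[uu.mean(),vv.mean()]],.092)[0]; print('bolt',bolt)
hole=onz(c,[[256,100]],.076)[0]; print('hole',hole, np.linalg.norm((hole-bolt)[:2]))
print('hook centre-line(tip-ish)', hk[:2]+d*.0045, 'need shift',hole[:2]-(hk[:2]+d*.0045))
print('TCP',p,'spring x of grasp',(p[:2]-hk[:2])@d-.079)
t=dict(np.load('t3.npz')); ht=cv2.cvtColor(t['frame'],cv2.COLOR_RGB2HSV)
rm=((ht[...,0]<6)|(ht[...,0]>172))&(ht[...,1]>140)&(ht[...,2]>60); rm[:130]=0; rm[270:]=0; rm[:,320:]=0; n,l,s,ce=cv2.connectedComponentsWithStats(rm.astype(np.uint8)); print(s[1:])
```

```text
hook px [[np.float64(254.44166666666666), np.int64(69)]] outer hook end [[0.47948357 0.16168099 0.15889959]] coil pt [[0.46991299 0.0980083  0.15889959]]
spring dir -98.54807998503637
[[190 196 198 198 164  75  96  85 131 194 193 191 195 195 196]
 [194 192 191 196 156  77  96  82 126 193 195 199 195 199 197]
 [188 187 191 191 151  71  94  84 102 154 189 196 197 197 197]
 [191 193 196 186 124  75  93  83 103 139 147 186 194 195 198]
 [191 192 189 162 116  74  94  85 104 146 136 167 195 197 194]
 [186 191 183 150 121  74  91  81 105 146 146 143 193 191 193]
 [192 192 182 147 122  75  91  84 104 147 146 144 194 192 191]
 [188 188 184 151 120  72  89  84 106 146 142 147 192 190 189]
 [187 188 190 166 121  76  92  79 102 146 139 174 194 194 196]
 [186 190 187 183 137  76  90  83 101 141 157 188 191 194 190]
 [188 187 194 192 158  71  92  84 110 165 184 189 188 190 188]
 [185 185 184 186 155  72  89  81 122 184 190 187 187 186 188]]
bolt [0.4151197  0.14975404 0.092     ]
hole [0.47963277 0.14853098 0.076     ] 0.06452465764283452
hook centre-line(tip-ish) [0.47881469 0.15723098] need shift [ 0.00081808 -0.0087    ]
TCP [0.46598805 0.06874416 0.15089959] spring x of grasp 0.01491040085004973
[]
```

View pics/t3.png

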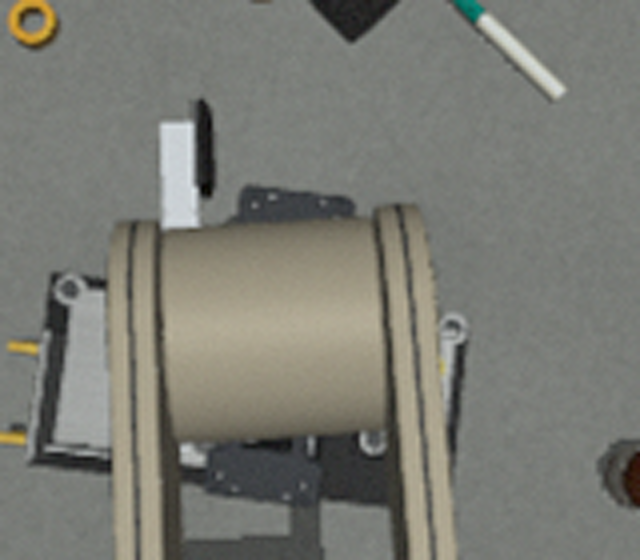

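Run:
```python
from h import *
p=readout.read_state()['tool_pos']
plan([((p[0]+.0012,p[1]-.0085,.102),81.3,5)])
```

```text
-> (np.float64(0.467188045994773), np.float64(0.06024416120998622), 0.102) 81.3
  [ 0.04  0.98 -0.17] [-0.03 -0.01  0.16]
  [ 0.04  0.98 -0.17] [-0.03 -0.01  0.16]
  [ 0.04  0.98 -0.17] [-0.03 -0.01  0.16]
  [ 0.04  0.98 -0.17] [-0.03 -0.01  0.16]
  [ 0.05  0.98 -0.16] [-0.03 -0.01  0.16]
```

```bash
python3 -m creep '[[[1,0,1,-0.2,0,0,0.2],[1,0,1,-0.2,0,0,0.2],[1,0.1,1,-0.2,0,0,0.2],[1,0.1,1,-0.1,0,0,0.2],[1,0,0.8,-0.1,0,0,0],[1,0,0,0,0,0,0],[1,0,0,0,0,0,0],[1,0,0,0,0,0,0]]]'
cat >> h.py <<'E'
def look(nm,crop=None,s=1.5):
    c=cam('wrist'); save(c,nm,crop,s); np.savez(nm[:-4]+'.npz',**{k:c[k] for k in('frame','depth','K','d','R','t')}); return c
def hook(c,za):
    h=cv2.cvtColor(c['frame'],cv2.COLOR_RGB2HSV)
    m=((h[...,0]<6)|(h[...,0]>172))&(h[...,1]>140)&(h[...,2]>60); m[300:]=0
    n,l,s,ce=cv2.connectedComponentsWithStats(m.astype(np.uint8)); i=1+np.argmax(s[1:,4]); v,u=np.nonzero(l==i)
    r0=v.min(); hk=onz(c,[[u[v<r0+15].mean(),r0]],za)[0]; cp=onz(c,[[u[(v>r0+90)&(v<r0+180)].mean(),r0+135]],za)[0]
    d=(cp-hk)[:2]; d/=np.linalg.norm(d); return hk,d,r0,u[v<r0+15].mean()
E
python3 - <<'E'
from h import *
c=look('w3.png',(160,30,360,180),4); st=readout.read_state(); p=np.array(st['tool_pos'])
hk,d,r,u=hook(c,p[2]+.008); print(p,hk,u,r,'cl',hk[:2]+d*.0045,np.degrees(np.arctan2(d[1],d[0])))
plan([((.4672,.0602,.102),81.3,1)])
E
```

```text
t: 7.45
tool_pos: [0.4663, 0.0583, 0.0971]
orientation: [-1.565, 0.125, -0.118]
force: [0.3, 0.6, 0.2]
opening: 0.0185
[0.46642146 0.0582584  0.09727529] [0.48026238 0.15102336 0.10527529] 254.47191011235955 69 cl [0.47958027 0.14657535] -98.71848036035114
-> (0.4672, 0.0602, 0.102) 81.3
  [ 0.04 -0.47  0.2 ] [-0.13 -0.19 -0.24]
```

View pics/w3.png

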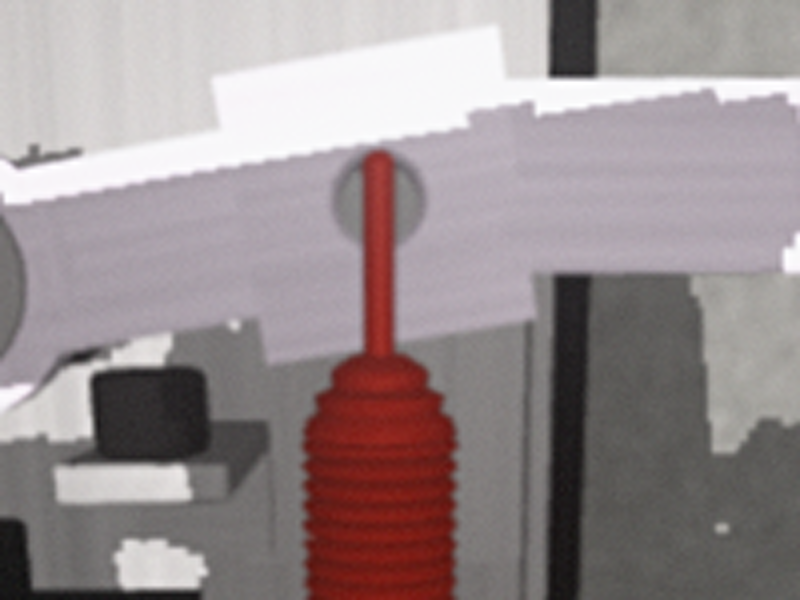

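Hook end at crop (379,152), hole centre ≈ (379,198), laterally aligned.

Run:
```python
from h import *
c=dict(np.load('w3.npz')); print(onz(c,[[254.75,79.5],[243.5,79.5],[266.2,79.5],[254.75,67],[254.75,92]],.076))
```

```text
[[0.4798549  0.14861217 0.076     ]
 [0.47358587 0.14959757 0.076     ]
 [0.48623494 0.14762072 0.076     ]
 [0.48088371 0.15520116 0.076     ]
 [0.4788083  0.14190951 0.076     ]]
```

```bash
python3 -m creep '[[[1,0,0,0.2,0,0,0],[1,0,0,0,0,0,0],[1,0,0.5,0,0,0,0],[1,0,0.5,0,0,0,0],[1,0,0.4,0,0,0,0],[1,0,0.3,0,0,0,0],[1,0,0,0,0,0,0],[1,0,0,0,0,0,0]]]'
python3 - <<'E'
from h import *
c=look('w4.png',(160,30,360,180),4); st=readout.read_state(); p=np.array(st['tool_pos'])
hk,d,r,u=hook(c,p[2]+.008); print(p,hk,u,r,'cl',hk[:2]+d*.0045,np.degrees(np.arctan2(d[1],d[0])),st['force'])
E
```

```text
t: 8.3
tool_pos: [0.4675, 0.0608, 0.0798]
orientation: [-1.565, 0.123, -0.12]
force: [0.6, 0.6, -0.4]
opening: 0.0189
[0.46742054 0.06081777 0.07982532] [0.48134833 0.15363156 0.08782532] 254.40449438202248 69 cl [0.48067112 0.14918281] -98.65541613504185 [ 0.27388026  0.1295857  -0.8828509 ]
```

View pics/w4.png

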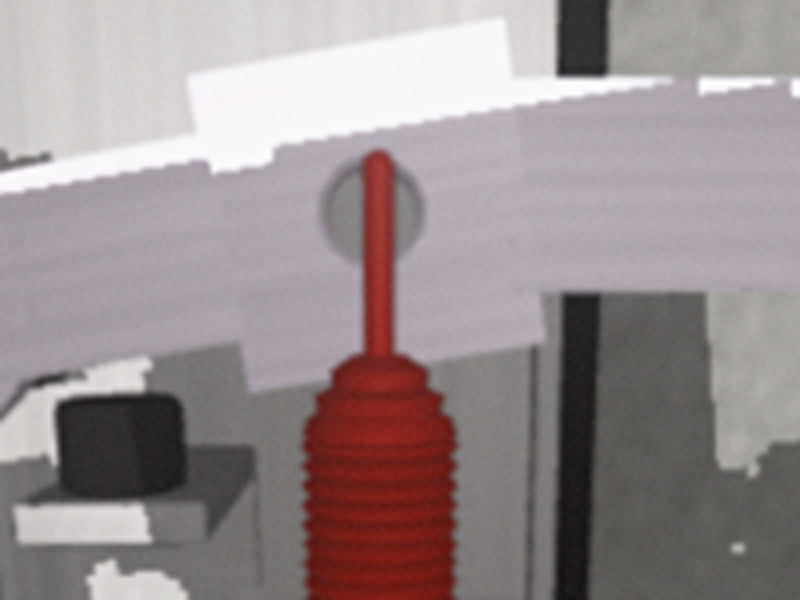

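Hook is in the hole with no contact force. Now pull toward the post.

Run:
```python
from h import *
plan([((.4611,.0205,.078),81.5,7)])
```

```text
-> (0.4611, 0.0205, 0.078) 81.5
  [-0.    0.02 -0.58] [-0.02 -0.05 -0.02]
  [-0.    0.02 -0.58] [-0.02 -0.05 -0.02]
  [-0.    0.02 -0.58] [-0.02 -0.05 -0.02]
  [-0.    0.03 -0.58] [-0.02 -0.05 -0.02]
  [-0.    0.03 -0.58] [-0.02 -0.05 -0.02]
  [-0.    0.03 -0.58] [-0.02 -0.05 -0.02]
  [-0.    0.03 -0.58] [-0.02 -0.05 -0.02]
```

```bash
python3 -m creep '[[[1,0,0.1,-0.4,0,0,0],[1,0,0.1,-0.5,0,0,0],[1,0,0,-0.6,0,0,0],[1,0,0,-0.6,0,0,0],[1,0,0,-0.6,0,0,0],[1,0,0,-0.6,0,-0.1,0],[1,0,0,-0.6,0,-0.1,0],[1,0,0,0,0,0,0]]]' 60
python3 - <<'E'
from h import *
plan([((.4611,.0185,.078),81.5,1)])
c=look('w5.png'); st=readout.read_state(); p=np.array(st['tool_pos'])
hk,d,r,u=hook(c,p[2]+.008); print(p,hk,u,r,np.degrees(np.arctan2(d[1],d[0])),st['force'])
E
```

```text
t: 9.15
tool_pos: [0.4623, 0.0222, 0.0785]
orientation: [-1.557, 0.118, -0.12]
force: [1.3, 8.9, -2.0]
opening: 0.0185
-> (0.4611, 0.0185, 0.078) 81.5
  [-0.07  0.04 -0.39] [-0.61 -0.19  0.04]
[0.46228764 0.02246714 0.07844839] [0.47954907 0.1376912  0.08644839] 254.89473684210526 16 -98.64531540123288 [ 1.58058651  8.08605158 -2.36478538]
```

View pics/w5.png

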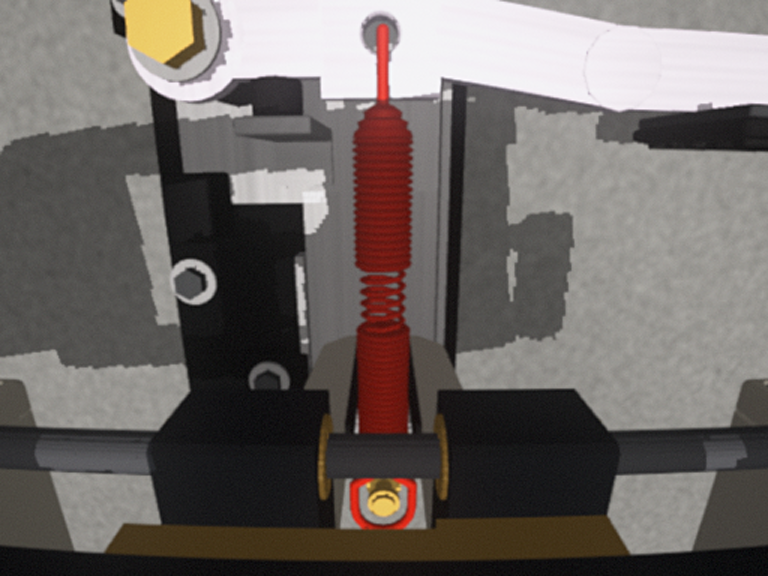

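Wrist view: hook in hole (380,35), pedal drawn to stop, coil opened, post head (383,500) seen inside the loop (352–416, bottom ≈530). Check numbers.

Run:
```python
from h import *
c=dict(np.load('w5.npz')); h=cv2.cvtColor(c['frame'],cv2.COLOR_RGB2HSV)
H,S,V=[h[...,i].astype(int) for i in range(3)]
R=np.zeros(H.shape,bool); R[312:360,228:285]=1
y=(H>15)&(H<35)&(S>110)&(V>90)&R; r=((H<6)|(H>172))&(S>140)&(V>60)&R
for n,m in(('yel',y),('red',r)):
    v,u=np.nonzero(m); print(n,u.min(),u.max(),v.min(),v.max(),u.mean(),v.mean())
v,u=np.nonzero(r); rb=v.max(); uu=(u.min()+u.max())/2
far=onz(c,[[uu,rb+.5]],.0865)[0]; print('loop far outer',far,'-> centre',far+np.array([.148,.989,0])*.012)
sd=onz(c,[[u.min()-.5,v[u==u.min()].mean()],[u.max()+.5,v[u==u.max()].mean()]],.0865); print('sides',sd)
v,u=np.nonzero(y); print('post',onz(c,[[(u.min()+u.max())/2,v.max()]],.075),'low edge(near z75 head rim?)',onz(c,[[255.3,333]],.08))
cv2.imwrite('pics/w5c.png',cv2.resize(c['frame'][305:365,220:290,::-1],None,fx=9,fy=9,interpolation=cv2.INTER_CUBIC))
```

```text
yel 244 266 319 343 255.2449494949495 331.8181818181818
red 233 277 319 352 254.7640232108317 336.09090909090907
loop far outer [ 0.45118155 -0.04902414  0.0865    ] -> centre [ 0.45295755 -0.03715614  0.0865    ]
sides [[ 0.44048865 -0.02792481  0.0865    ]
 [ 0.46785629 -0.0305779   0.0865    ]]
post [[ 0.45067181 -0.05241971  0.075     ]] low edge(near z75 head rim?) [[ 0.45281204 -0.03961779  0.08      ]]
```

View pics/w5c.png

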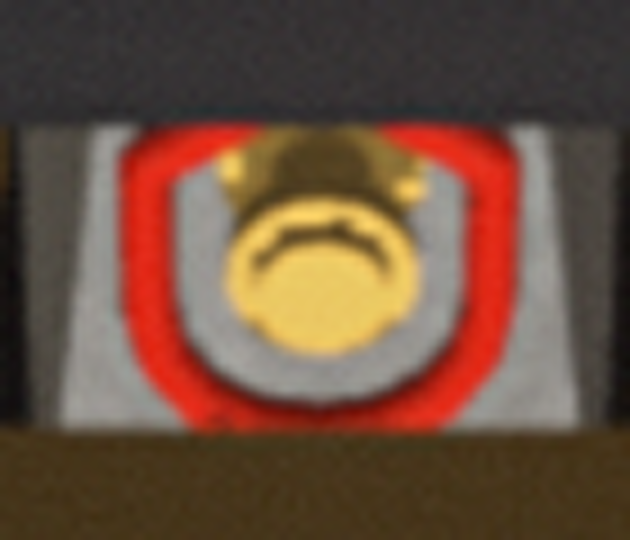

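Run:
```python
from h import *
c=dict(np.load('w5.npz'))
q=lambda x,y,z: onz(c,[[220+x/9-.5+.05,305+y/9-.5]],z)[0]
f=q(320,408,.0865); print('inner far',f,'-> loop centre',f+np.array([.148,.989,0])*.010)
print('head top centre',q(323,297,.08),'head near rim',q(322,355,.0765),'head L/R',q(224,270,.0765),q(422,270,.0765))
print('loop inner L/R',q(175,260,.0865),q(468,260,.0865))
print(readout.read_state()['tool_pos'])
```

```text
inner far [ 0.45157413 -0.04688676  0.0865    ] -> loop centre [ 0.45305413 -0.03699676  0.0865    ]
head top centre [ 0.4523544  -0.04322967  0.08      ] head near rim [ 0.45098412 -0.05181553  0.0765    ] head L/R [ 0.44508279 -0.04292073  0.0765    ] [ 0.45940231 -0.04511091  0.0765    ]
loop inner L/R [ 0.44372271 -0.03256372  0.0865    ] [ 0.46352996 -0.03559225  0.0865    ]
[0.46228764 0.02246714 0.07844839]
```

Run:
```python
from h import *
c=dict(np.load('w5.npz')); P=cloud(c); h=cv2.cvtColor(c['frame'],cv2.COLOR_RGB2HSV)
H,S,V=[h[...,i].astype(int) for i in range(3)]
r=((H<6)|(H>172))&(S>140)&(V>60)
for a in list(range(16,68,8))+list(range(72,290,20))+list(range(318,352,6)):
    k=r[a:a+6].copy(); q=P[a:a+6][k]; q=q[~np.isnan(q[:,0])]
    if len(q): print(a,'ymed',q[:,1].mean().round(4),'z',np.percentile(q[:,2],[10,50,90]).round(4))
# yellow head, arm
y=(H>15)&(H<35)&(S>110)&(V>90); q=P[325:345][y[325:345]]; print('yel z',np.nanpercentile(q[:,2],[50,90,98]))
print('arm z',np.nanmedian(P[25:50,225:240,2]),np.nanmedian(P[25:50,270:285,2]))
```

```text
16 ymed 0.1368 z [0.0839 0.0851 0.086 ]
24 ymed 0.1336 z [0.0844 0.0852 0.0861]
32 ymed 0.1302 z [0.0844 0.0853 0.086 ]
40 ymed 0.1268 z [0.0845 0.0851 0.0859]
48 ymed 0.1233 z [0.0844 0.0852 0.0861]
56 ymed 0.1198 z [0.0844 0.0852 0.0861]
64 ymed 0.1163 z [0.0841 0.0854 0.0868]
72 ymed 0.1123 z [0.0864 0.0886 0.0898]
92 ymed 0.1035 z [0.0885 0.0916 0.0932]
112 ymed 0.0945 z [0.0881 0.0916 0.0931]
132 ymed 0.0853 z [0.0884 0.0916 0.093 ]
152 ymed 0.0757 z [0.0879 0.0914 0.0932]
172 ymed 0.0658 z [0.0881 0.0915 0.0929]
192 ymed 0.054 z [0.0776 0.0887 0.0908]
212 ymed 0.042 z [0.0781 0.0829 0.0905]
232 ymed 0.0336 z [0.0872 0.0911 0.0927]
252 ymed 0.0221 z [0.0878 0.0915 0.0932]
272 ymed 0.0097 z [0.0871 0.0912 0.093 ]
318 ymed -0.0264 z [0.0833 0.0846 0.0854]
324 ymed -0.0304 z [0.0839 0.0847 0.0854]
330 ymed -0.0348 z [0.084  0.0848 0.0854]
336 ymed -0.041 z [0.0838 0.0848 0.0854]
342 ymed -0.0448 z [0.0836 0.0845 0.0853]
348 ymed -0.05 z [0.0831 0.0843 0.0853]
yel z [0.07771397 0.17094197 0.17196014]
arm z 0.07455775132289663 0.07459784087480145
```

Spring is level, stretch ≈20 mm (force 8 N agrees). Pull ~8 mm more and lift 2 mm, keep in line with the fixture.

```bash
python3 -m creep '[[[1,0,-0.2,-0.2,0,0,0],[1,0,0,-0.3,0,0,0],[1,0,0,-0.3,0,0,0],[1,0,0,0,0,0,0],[1,0,0,0,0,0,0],[1,0,0,0,0,0,0],[1,0,0,0,0,0,0],[1,0,0,0,0,0,0]]]'
cat > chk.py <<'E'
from h import *
import sys
c=look(sys.argv[1]); st=readout.read_state(); P=cloud(c); h=cv2.cvtColor(c['frame'],cv2.COLOR_RGB2HSV)
H,S,V=[h[...,i].astype(int) for i in range(3)]
r=((H<6)|(H>172))&(S>140)&(V>60)
q=P[:60][r[:60]]; q=q[~np.isnan(q[:,0])]; print('hook end',q[q[:,1].argmax()].round(4),'z',np.median(q[:,2]))
R=np.zeros(H.shape,bool); R[312:360,228:285]=1
q=P[R&r]; q=q[~np.isnan(q[:,0])]; zl=np.median(q[:,2])-.0005; print('loop x range',q[:,0].min().round(4),q[:,0].max().round(4),'ymin',q[:,1].min().round(4),'z',zl)
y=(H>15)&(H<35)&(S>110)&(V>110)&R; v,u=np.nonzero(y); 
print('head px',u.min(),u.max(),v.min(),v.max(),'near rim',onz(c,[[(u.min()+u.max())/2,v.max()+.5]],.0765)[0]) 
print('tcp',np.round(st['tool_pos'],4),'F',np.round(st['force'],1),'rv',np.round(st['orientation'],3),st['opening'])
im=cv2.resize(c['frame'][305:365,220:290,::-1],None,fx=6,fy=6,interpolation=cv2.INTER_CUBIC)
im2=cv2.resize(c['frame'][0:90,200:310,::-1],None,fx=3.3,fy=4,interpolation=cv2.INTER_CUBIC)[:360]
cv2.imwrite('pics/'+sys.argv[1],np.hstack([im,im2]))
E
python3 chk.py w6.png
```

```text
t: 10.0
tool_pos: [0.461, 0.02, 0.0795]
orientation: [-1.54, 0.118, -0.123]
force: [3.8, 9.3, -4.1]
opening: 0.0188
hook end [0.4795 0.1382 0.0852] z 0.0852613831904285
loop x range 0.4373 0.4658 ymin -0.0527 z 0.08562599922694185
head px 246 267 320 341 near rim [ 0.45066817 -0.05180964  0.0765    ]
tcp [0.461  0.0201 0.0794] F [ 3.5  8.6 -3.5] rv [-1.539  0.118 -0.123] 0.018831411699990475
```

View pics/w6.png

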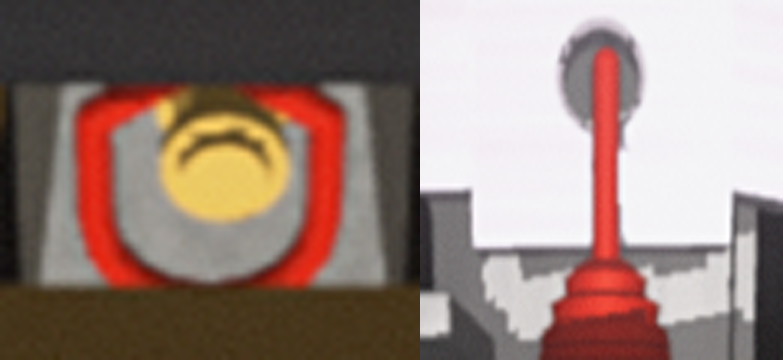

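Run:
```python
from h import *
plan([((.4618,.0130,.081),81.5,1)])
```

```text
-> (0.4618, 0.013, 0.081) 81.5
  [ 0.18 -0.17 -0.68] [-1.61 -0.32  0.04]
```

```bash
python3 -m creep '[[[1,0,0,-0.1,-0.3,0,0],[1,0.1,-0.1,-0.3,-0.5,-0.1,0],[1,0.1,-0.1,-0.3,-0.5,-0.1,0],[1,0.1,-0.1,-0.3,-0.5,-0.1,0],[1,0,0,-0.2,-0.3,0,0],[1,0,0,-0.2,-0.2,0,0],[1,0,0,-0.2,-0.2,0,0],[1,0,0,-0.1,-0.1,0,0]]]'
python3 chk.py w7.png
```

```text
t: 10.85
tool_pos: [0.4603, 0.0103, 0.0806]
orientation: [-1.566, 0.119, -0.116]
force: [3.5, 11.6, -2.7]
opening: 0.0187
hook end [0.4777 0.1338 0.0835] z 0.08811351793577538
loop x range 0.4371 0.4655 ymin -0.0642 z 0.08726233600195554
head px 247 264 319 326 near rim [ 0.45107164 -0.05188931  0.0765    ]
tcp [0.4603 0.0103 0.0806] F [ 2.1 12.4 -3. ] rv [-1.566  0.119 -0.116] 0.018791021093460116
```

View pics/w7.png

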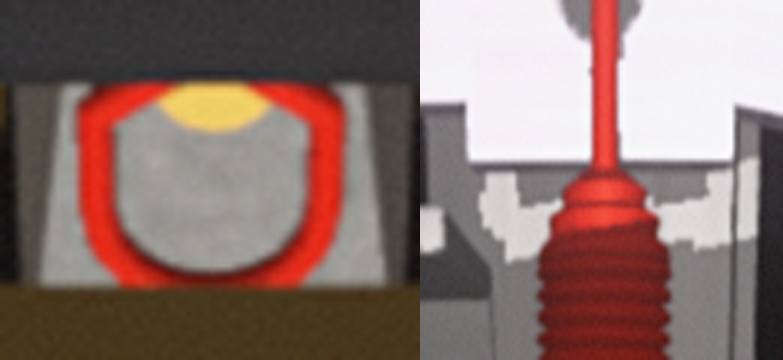

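Overshot slightly (≈32 mm). Back off ~3.5 mm and go down over the head, tilting slightly.

```bash
python3 -m creep '[[[1,0,0,0.1,0,0,0],[1,0,0.1,0.1,0,0,0],[1,0,0.2,-0.1,0,0,0],[1,0,0.2,-0.1,0.1,0,0],[1,0,0.2,-0.1,0.1,0,0],[1,0,0.2,-0.1,0.1,0,0],[1,0,0.1,-0.1,0.1,0,0],[1,0,0,-0.1,0,0,0]]]'
python3 chk.py w8.png
```

```text
t: 11.7
tool_pos: [0.4614, 0.0149, 0.0714]
orientation: [-1.537, 0.115, -0.12]
force: [1.3, 11.1, 0.1]
opening: 0.0183
hook end [0.4777 0.1365 0.0838] z 0.08502179896285719
loop x range 0.4342 0.4666 ymin -0.1315 z 0.07343556323852415
head px 243 266 319 344 near rim [ 0.45078648 -0.05156494  0.0765    ]
tcp [0.4615 0.0149 0.0715] F [ 1.9 10.7  0.1] rv [-1.537  0.115 -0.12 ] 0.018460578860651354
```

```bash
cat > lp.py <<'E'
from h import *
import sys
c=dict(np.load(sys.argv[1])); P=cloud(c); h=cv2.cvtColor(c['frame'],cv2.COLOR_RGB2HSV)
H,S,V=[h[...,i].astype(int) for i in range(3)]
r=((H<6)|(H>172))&(S>140)&(V>60)
for v in range(316,362,3):
    u=np.nonzero(r[v,215:300])[0]+215
    if len(u): 
        z=P[v,u]; L=u<255
        f=lambda k:(np.nanmedian(z[k],0).round(4).tolist() if k.any() else None)
        print(v,u.min(),u.max(),len(u),f(L),f(~L))
y=(H>15)&(H<35)&(S>110)&(V>110); y[:316]=0; y[:,:228]=0;y[:,285:]=0; q=P[y]; print('yel z pct',np.nanpercentile(q[:,2],[5,50,95]))
E
python3 lp.py w8.npz
```

```text
319 234 276 20 [0.4436, -0.0321, 0.0748] [0.4638, -0.0355, 0.0746]
322 234 276 12 [0.442, -0.0342, 0.0747] [0.4648, -0.0375, 0.075]
325 234 276 10 [0.4415, -0.0363, 0.0751] [0.4648, -0.0402, 0.0744]
328 234 276 10 [0.4412, -0.0384, 0.0749] [0.4645, -0.043, 0.0739]
331 234 276 10 [0.4407, -0.0414, 0.0744] [0.4642, -0.045, 0.0743]
334 234 276 11 [0.4406, -0.0435, 0.0744] [0.4639, -0.0477, 0.0738]
337 234 276 12 [0.4402, -0.0456, 0.0749] [0.4633, -0.0499, 0.074]
340 235 275 13 [0.4403, -0.0488, 0.074] [0.462, -0.0526, 0.0733]
343 237 273 15 [0.4415, -0.0513, 0.0738] [0.4601, -0.0545, 0.0739]
346 239 271 27 [0.4442, -0.0551, 0.073] [0.4565, -0.0572, 0.0726]
349 243 266 24 [0.4459, -0.0575, 0.0732] [0.4537, -0.0587, 0.0733]
352 250 258 9 [0.4478, -0.0605, 0.0731] [0.4508, -0.0602, 0.0739]
yel z pct [0.0649988  0.07680458 0.07912323]
```

Loop encircles the post below the head. Lower a touch and let the tension ease onto the neck.

```bash
python3 -m creep '[[[1,0,0.1,0,0,0,0],[1,0,0.1,0.1,0,0,0],[1,0,0,0.2,0,0,0],[1,0,0,0.2,0,0,0],[1,0,0,0.2,0,0,0],[1,0,0,0.1,0,0,0],[1,0,0,0,0,0,0],[1,0,0,0,0,0,0]]]'
python3 chk.py w9.png; python3 lp.py w9.npz
```

```text
t: 12.55
tool_pos: [0.4632, 0.0246, 0.0711]
orientation: [-1.529, 0.115, -0.122]
force: [1.0, 3.5, -1.3]
opening: 0.0189
hook end [0.4787 0.1373 0.0842] z 0.0849990620971213
loop x range 0.4295 0.4689 ymin -0.1118 z 0.07279628207815114
head px 243 266 327 352 near rim [ 0.45158979 -0.04740713  0.0765    ]
tcp [0.4632 0.0246 0.0711] F [ 0.1  1.6 -1.5] rv [-1.529  0.115 -0.122] 0.01886654951475483
319 234 277 24 [0.446, -0.0228, 0.0739] [0.4655, -0.0258, 0.0739]
322 234 277 13 [0.4442, -0.0244, 0.0745] [0.4671, -0.0287, 0.0736]
325 234 277 12 [0.4434, -0.0271, 0.0737] [0.4668, -0.0303, 0.0743]
328 234 277 12 [0.443, -0.0293, 0.0737] [0.4665, -0.0331, 0.0737]
331 234 277 12 [0.4426, -0.0317, 0.0735] [0.4662, -0.0359, 0.0731]
334 234 276 11 [0.4421, -0.0341, 0.0736] [0.4655, -0.038, 0.0733]
337 235 276 11 [0.442, -0.0366, 0.0732] [0.465, -0.0397, 0.0737]
340 236 275 12 [0.4425, -0.0391, 0.0732] [0.464, -0.0426, 0.073]
343 237 274 15 [0.4431, -0.0419, 0.0728] [0.4624, -0.0449, 0.0729]
346 240 271 9 [0.4436, -0.0444, 0.0729] [0.4611, -0.0476, 0.0722]
349 267 267 1 None [0.4594, -0.0507, 0.0714]
yel z pct [0.06494591 0.07599942 0.07903873]
```

Tension transferred (force dropped 11→1.6 N), loop under the head. Release and lift.

```bash
python3 -m creep '[[[0.4,0,0,0,0,0,0],[0.4,0,0,0,0,0,0],[0.4,0,0,0,0,0,0],[0.4,0,0,0,0,0,0],[0.4,0,-1,0,0,0,0],[0.4,0,-2,0,0,0,0],[0.4,0,-3,0,0,0,0],[0.4,0,-3,0,0,0,0]]]'
python3 - <<'E'
from h import *
c=look('w10.png'); P=cloud(c); h=cv2.cvtColor(c['frame'],cv2.COLOR_RGB2HSV)
H,S,V=[h[...,i].astype(int) for i in range(3)]
r=((H<6)|(H>172))&(S>140)&(V>60); k=r&(P[...,0]>.4)&(P[...,0]<.52)&(P[...,2]<.11)
q=P[k]; d=np.array([-.148,-.989]); piv=np.array([.415,.1497]); s=(q[:,:2]-piv)@d
for a in np.arange(s.min(),s.max(),.012):
    m=(s>=a)&(s<a+.012); 
    if m.sum(): print(int(a*1e3),m.sum(),np.median(q[m],0).round(4),'x',q[m,0].min().round(4),q[m,0].max().round(4),'ztop',np.percentile(q[m,2],90).round(4))
print('hook end',q[q[:,1].argmax()],'loop end',q[q[:,1].argmin()],'span',np.ptp(s))
y=(H>15)&(H<35)&(S>110)&(V>100)&(P[...,1]<0)&(P[...,1]>-.09)&(P[...,2]>.06)&(P[...,2]<.1)
print('post',np.nanmedian(P[y],0))
y=(H>15)&(H<35)&(S>110)&(V>100)&(P[...,1]>.12)&(P[...,2]>.08)&(P[...,1]<.18); print('bolt',np.nanmedian(P[y],0),y.sum())
# black pad
b=(V<45)&(P[...,0]>.52)&(P[...,0]<.72)&(P[...,1]>.05)&(P[...,1]<.2)&(P[...,2]>.045); q=P[b]; print('pad',b.sum(),np.nanmin(q,0) if b.any() else 0,np.nanmax(q,0) if b.any() else 0)
E
```

```text
t: 13.4
tool_pos: [0.4588, 0.0204, 0.1609]
orientation: [-1.53, 0.122, -0.115]
force: [0.6, -1.1, 0.3]
opening: 0.0556
3 55 [0.4785 0.1317 0.0852] x 0.477 0.4801 ztop 0.0858
15 60 [0.4769 0.1182 0.0844] x 0.4745 0.4784 ztop 0.0854
27 285 [0.475  0.106  0.0883] x 0.4661 0.483 ztop 0.0905
39 371 [0.4732 0.0951 0.0889] x 0.464 0.4823 ztop 0.0908
51 346 [0.4714 0.0832 0.0882] x 0.4621 0.4833 ztop 0.0898
63 347 [0.4699 0.0713 0.0873] x 0.4602 0.4791 ztop 0.0889
75 174 [0.4685 0.0622 0.0858] x 0.4572 0.4773 ztop 0.0883
87 208 [0.4657 0.0455 0.0821] x 0.4579 0.4744 ztop 0.085
99 303 [0.4646 0.0362 0.0849] x 0.4555 0.4743 ztop 0.0865
111 290 [0.4627 0.0243 0.0841] x 0.4536 0.4718 ztop 0.0857
123 283 [0.4609 0.0118 0.083 ] x 0.4516 0.4701 ztop 0.0848
135 238 [4.592e-01 4.000e-04 8.230e-02] x 0.4506 0.4685 ztop 0.084
147 74 [ 0.4578 -0.0085  0.0801] x 0.4511 0.4652 ztop 0.0822
159 119 [ 0.4555 -0.0226  0.0742] x 0.4423 0.4681 ztop 0.0752
171 83 [ 0.452  -0.0363  0.0735] x 0.4403 0.4674 ztop 0.0745
183 41 [ 0.4606 -0.0441  0.0727] x 0.441 0.466 ztop 0.0733
207 10 [ 0.4628 -0.0698  0.0147] x 0.4323 0.4668 ztop 0.0159
hook end [0.47870528 0.13681938 0.0843704 ] loop end [ 0.46478281 -0.07608438  0.01425572] span 0.21262233526576815
post [ 0.4525043  -0.04171302  0.07613266]
bolt [0.41506855 0.14748927 0.09263018] 693
pad 496 [0.58004537 0.08033267 0.04789572] [0.64323231 0.09846263 0.10498327]
```

Spring is seated at both ends (loop wire top 73 mm at the post, pedal at stop). Now go to the foot pad.

Run:
```python
from h import *
plan([((.6075,.045,.15),81.5,5),((.6075,.045,.068),81.5,3)])
```

```text
-> (0.6075, 0.045, 0.15) 81.5
  [2.81 0.37 0.92] [-0.43 -0.04  0.  ]
  [2.81 0.36 0.92] [-0.43 -0.04  0.  ]
  [2.81 0.36 0.92] [-0.43 -0.04  0.  ]
  [2.81 0.35 0.92] [-0.43 -0.04  0.  ]
  [2.81 0.34 0.92] [-0.43 -0.04  0.  ]
-> (0.6075, 0.045, 0.068) 81.5
  [ 0.    2.73 -0.  ] [-0. -0. -0.]
  [ 0.    2.73 -0.  ] [-0. -0. -0.]
  [ 0.    2.73 -0.  ] [-0. -0. -0.]
```

```bash
python3 -m creep '[[[0.4,2.8,0.2,0.9,-0.4,0,0],[0.4,2.8,0.2,0.9,-0.4,0,0],[1,2.8,0.2,0.9,-0.4,0,0],[1,2.8,0.2,0.9,-0.4,0,0],[1,2.8,0.2,0.9,-0.4,0,0],[1,0,0,0,0,0,0],[1,0,0,0,0,0,0],[1,0,0,0,0,0,0]]]' 20
python3 - <<'E'
from h import *
plan([((.6075,.042,.068),81.5,3)])
c=look('w11.png'); P=cloud(c); print(readout.read_state()['opening'])
V=c['frame'].max(2); b=(V<60)&(P[...,0]>.55)&(P[...,0]<.70)&(P[...,1]>.04)&(P[...,1]<.2)&(P[...,2]>.045)&(P[...,2]<.11); q=P[b]
for a in np.arange(.57,.66,.012):
    m=(q[:,0]>=a)&(q[:,0]<a+.012)
    if m.sum(): print(a.round(3),m.sum(),'ymin',q[m,1].min().round(4),'z',np.percentile(q[m,2],[2,98]).round(3))
E
```

```text
t: 14.25
tool_pos: [0.6148, 0.0437, 0.1667]
orientation: [-1.567, 0.111, -0.128]
force: [0.4, -0.2, 0.8]
opening: 0.0128
-> (0.6075, 0.042, 0.068) 81.5
  [-0.27  3.29 -0.1 ] [-0.02 -0.08  0.2 ]
  [-0.26  3.29 -0.09] [-0.02 -0.08  0.2 ]
  [-0.24  3.29 -0.09] [-0.02 -0.08  0.2 ]
0.008309821759124198
0.582 116 ymin 0.0867 z [0.09  0.104]
0.594 205 ymin 0.0849 z [0.085 0.104]
0.606 229 ymin 0.0832 z [0.086 0.104]
0.618 242 ymin 0.0812 z [0.087 0.104]
0.63 278 ymin 0.0798 z [0.053 0.104]
0.642 45 ymin 0.0825 z [0.056 0.104]
```

```bash
python3 -m creep '[[[1,-0.2,3.2,-0.1,0,0,0.2],[1,-0.1,3.2,-0.1,0,0,0.2],[1,0,3.2,0,0,0,0],[1,0,0,0.5,0,0,0],[1,0,0,0.5,0,0,0],[1,0,0,0.5,0,0,0],[1,0,0,0.5,0,0,0],[1,0,0,0,0,0,0]]]'
```

```text
t: 15.1
tool_pos: [0.6173, 0.0627, 0.0804]
orientation: [-1.565, 0.107, -0.135]
force: [1.0, -0.8, -0.6]
opening: 0.0006
```

Run:
```python
from h import *
plan([((.612,.06,.068),81.5,3)])
```

```text
-> (0.612, 0.06, 0.068) 81.5
  [-0.17  0.41 -0.12] [-0.07 -0.11  0.34]
  [-0.17  0.41 -0.12] [-0.07 -0.11  0.34]
  [-0.16  0.41 -0.12] [-0.07 -0.11  0.34]
```

```bash
python3 -m creep '[[[1,-0.2,0.5,0.3,0,0,0.3],[1,-0.2,0.5,0.5,0,-0.1,0.3],[1,0,0,0.9,0,-0.1,0],[1,0,0,0.9,0,0,0],[1,0,0,1,0,0,0],[1,0,0,1,0,0,0],[1,0,0,1,0,0,0],[1,0,0,0.5,0,0,0]]]'
cat > ped.py <<'E'
from h import *
c=look('wp.png'); P=cloud(c); h=cv2.cvtColor(c['frame'],cv2.COLOR_RGB2HSV)
H,S,V=[h[...,i].astype(int) for i in range(3)]
t=cam('top'); Pt=cloud(t)
for n,c,P in(('wrist',c,P),('top',t,Pt)):
    h=cv2.cvtColor(c['frame'],cv2.COLOR_RGB2HSV); V=h[...,2]
    b=(V<60)&(P[...,0]>.5)&(P[...,0]<.70)&(P[...,1]>.05)&(P[...,1]<.25)&(P[...,2]>.07)&(P[...,2]<.115)
    q=P[b]; print(n,'pad',b.sum(),np.nanmedian(q,0).round(4) if b.any() else '')
    a=(V>150)&(h[...,1]<50)&(P[...,0]>.44)&(P[...,0]<.64)&(P[...,1]>.09)&(P[...,1]<.26)&(abs(P[...,2]-.075)<.006)
    q=P[a]; 
    if len(q)>30: q=q[:,:2]; m=q.mean(0); print('  arm pts',len(q),'dir from pivot deg',np.degrees(np.arctan2(m[1]-.1490,m[0]-.415)).round(2),m.round(3))
s=readout.read_state(); print(np.round(s['tool_pos'],4),np.round(s['force'],1))
E
python3 ped.py
```

```text
t: 15.9
tool_pos: [0.6254, 0.1257, 0.072]
orientation: [-1.569, 0.11, -0.128]
force: [-2.5, -5.3, 3.0]
opening: 0.0009
wrist pad 4252 [0.6246 0.1448 0.099 ]
  arm pts 12801 dir from pivot deg 3.0 [0.561 0.157]
top pad 4 [0.5878 0.1397 0.0879]
  arm pts 193 dir from pivot deg 5.54 [0.515 0.159]
[0.6254 0.1256 0.072 ] [-1.6 -4.3  2. ]
```

```bash
python3 -m creep '[[[1,0,0,0.8,0,0,0],[1,0,0,0.8,0,0,0],[1,0,0,0.8,0,0,0],[1,0,0,0.6,0,0,0],[1,0,0,0.1,0,0,0],[1,0,0,0.1,0,0,0],[1,0,0,0.1,0,0,0],[1,0,0,0.1,0,0,0]]]'
python3 ped.py
```

```text
t: 16.8
tool_pos: [0.6285, 0.1565, 0.0708]
orientation: [-1.573, 0.115, -0.125]
force: [-2.1, -5.4, 2.7]
opening: 0.0004
wrist pad 4079 [0.6268 0.1772 0.0987]
  arm pts 11874 dir from pivot deg 11.86 [0.562 0.18 ]
top pad 7 [0.5883 0.1665 0.0983]
  arm pts 162 dir from pivot deg 13.38 [0.526 0.176]
[0.6285 0.1565 0.0707] [-2.3 -4.9  2.1]
```

Pedal ≈0.35–0.40 rad. Retreat, letting it return.

```bash
python3 -m creep '[[[1,0,0,-1.2,0,0,0],[1,0,0,-1.5,0,0,0],[1,0,0,-1.5,0,0,0],[1,0,0,-1.5,0,0,0],[1,0,0,-1.5,0,0,0],[1,0,0,-1.5,0,0,0],[1,0,0,-1.5,0,0,0],[1,0,0,-1.5,0,0,0]]]' && python3 -m creep '[[[1,0,0,-1,0,0,0],[1,0,-3,0,0,0,0],[1,0,-3,0,0,0,0],[1,0,-3,0,0,0,0],[1,0,-3,0,0,0,0],[1,0,0,0,0,0,0],[1,0,0,0,0,0,0],[1,0,0,0,0,0,0]]]'
cat > fin.py <<'E'
from h import *
for n in('wrist','top','scene'):
    c=cam(n); save(c,'f_'+n+'.png'); P=cloud(c); h=cv2.cvtColor(c['frame'],cv2.COLOR_RGB2HSV)
    H,S,V=[h[...,i].astype(int) for i in range(3)]
    k=((H<6)|(H>172))&(S>140)&(V>60)&(P[...,0]>.4)&(P[...,0]<.52)&(P[...,1]<.2)&(P[...,1]>-.1)&(P[...,2]<.11)&(P[...,2]>.04)
    q=P[k]
    if len(q): print(n,'red',len(q),'hook',q[q[:,1].argmax()].round(4),'loop',q[q[:,1].argmin()].round(4)); w=q[q[:,1]<-.03]; print('   loop z',np.median(w[:,2]) if len(w) else None, 'hook z',np.median(q[q[:,1]>.12][:,2]) if (q[:,1]>.12).any() else None)
    b=(V<60)&(P[...,0]>.5)&(P[...,0]<.70)&(P[...,1]>.03)&(P[...,1]<.25)&(P[...,2]>.07)&(P[...,2]<.115); q=P[b]; print('   pad',b.sum(),np.nanmedian(q,0).round(4) if b.any() else '', q[:,1].min() if b.any() else '')
    a=(V>150)&(S<50)&(P[...,0]>.44)&(P[...,0]<.64)&(P[...,1]>.09)&(P[...,1]<.26)&(abs(P[...,2]-.075)<.006); q=P[a]
    if len(q)>30: q=q[:,:2]; m=q.mean(0); print('   arm',len(q),np.degrees(np.arctan2(m[1]-.1490,m[0]-.415)).round(2))
    if n!='wrist':
        o=dict(np.load(n+'1.npz')); d=np.abs(o['frame'].astype(int)-c['frame']).max(2)>50
        nn,l,st,ce=cv2.connectedComponentsWithStats(d.astype(np.uint8)); print([ (ce[i].round().tolist(),int(st[i,4])) for i in range(1,nn) if st[i,4]>25])
s=readout.read_state(); print(s['t'],np.round(s['tool_pos'],3),np.round(s['force'],1))
E
python3 fin.py
```

```text
t: 17.7
tool_pos: [0.6095, 0.0319, 0.0713]
orientation: [-1.57, 0.114, -0.126]
force: [0.9, 0.4, 0.1]
opening: 0.0008
t: 18.5
tool_pos: [0.605, 0.0171, 0.1937]
orientation: [-1.569, 0.118, -0.126]
force: [0.1, -0.1, 0.4]
opening: 0.0009
wrist red 2759 hook [0.4793 0.1372 0.0828] loop [ 0.4581 -0.0504  0.0715]
   loop z 0.07273399097558134 hook z 0.08290255902977867
   pad 832 [0.6136 0.0881 0.1022] 0.0798028630920444
   arm 7192 -11.17
top red 148 hook [0.477  0.1358 0.0854] loop [ 0.4407 -0.0307  0.0764]
   loop z 0.07642530769127776 hook z 0.08420191135651289
   pad 0  
   arm 209 -2.25
[([282.0, 172.0], 2342), ([245.0, 122.0], 109), ([273.0, 124.0], 593), ([255.0, 117.0], 28), ([225.0, 179.0], 396), ([313.0, 192.0], 44), ([387.0, 199.0], 315), ([320.0, 197.0], 37), ([263.0, 235.0], 1939), ([313.0, 226.0], 102), ([229.0, 215.0], 65), ([227.0, 259.0], 28), ([258.0, 256.0], 121), ([232.0, 301.0], 235), ([29.0, 357.0], 2067), ([266.0, 361.0], 3124), ([17.0, 357.0], 33)]
scene red 94 hook [0.4817 0.1305 0.0849] loop [ 0.4633 -0.0421  0.0705]
   loop z 0.07445085498683901 hook z 0.08388669301799756
   pad 95 [0.6251 0.0883 0.1009] 0.08228426386928951
   arm 181 -3.26
[([172.0, 6.0], 30), ([220.0, 44.0], 1943), ([259.0, 21.0], 417), ([361.0, 22.0], 274), ([398.0, 14.0], 343), ([167.0, 24.0], 73), ([177.0, 19.0], 147), ([265.0, 71.0], 233), ([337.0, 96.0], 2421), ([189.0, 100.0], 31), ([231.0, 102.0], 70), ([247.0, 140.0], 3009), ([205.0, 106.0], 84), ([266.0, 216.0], 2455), ([111.0, 210.0], 326), ([134.0, 214.0], 35), ([117.0, 221.0], 87)]
18.65 [0.604 0.017 0.193] [-0.2 -0.3 -0. ]
```

```bash
python3 -c "
from plant import robot; print(robot.close_job())"
```

```text
the job is handed in; nothing more can be done
None
```

The spring is fitted at both ends, the pedal has been worked and released, and the job was handed in at about 18.7 s. The close call gives no verdict.

**What I did:**
- **Hook:** I took the spring from the nest and lowered its hook through the pedal hole without contact.
- **Loop:** I stretched the spring and brought the loop down over the post. The first pull fell short and the second went slightly far (about 32 mm), so I backed off before lowering.
- **Pedal:** I pushed the foot pad, then withdrew and let the spring bring the pedal back.

**Last checks, from depth readings rather than a viewed picture (all 12 picture views were used by then):**
- **Loop:** the wire's top reads about 73 mm above the bench, which is inside the groove and under the head. When I eased off onto the post, the pull on the gripper fell from 11 N to under 2 N.
- **Hook:** the tip works out at about 16 mm or more below the arm's top face, inferred from the height of the wire above it.
- **Pedal travel:** I estimate about 0.40 rad from how far the tool moved and about 0.35 rad from the arm's direction. They differ but both clear 0.29 rad.
- **Pedal return:** the pad face is back where it was before the push (y = 0.080 m). I did not measure the stop angle any more closely than that.
- **Gripper:** it was clear of everything at z = 0.19 m with no force on it.
- **Bystanders:** the scene picture shows no change where they stand. In the top picture the arm hid part of the bench, so that view could not confirm it.

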